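# Free the gummed-up indexing slide and lock it home

### The arm

A 7-joint arm with a two-finger parallel gripper is mounted at the origin on a cart in front of the work surface, level with it; the furniture and walls round the work are solid. World frame = base frame: x ahead of the robot, y to its left, z up, the work surface at z = 0. Lengths are in mm, angles in rad, forces in N, time in s.
With the tool pointing down it reaches from about 400 to 875 mm from the base axis. Payload 4.4 kg.
Tool frame: the origin (TCP) lies on the centre line of the jaws, within the pads' length; the fingertips stand 11 mm ahead of it and the grasp point (between the pads) lies 8 mm behind it (ctrl.tips_ahead is the distance from the TCP to the fingertips, in mm); z points along the fingers, y is the line along which they close (so a half turn about z gives the same grasp; the last joint's range is limited). The gripper opens to 85 mm and grips with 20 to 120 N. Pads are 22 mm wide; open, the fingers measure 114 mm over their backs; the gripper's body (76 mm by 85 mm) begins 54 mm behind the grasp point. The pads swing forward as they close: fully open they stand 13 mm farther back than shut.
Start: joints at [1.08, 0.628, 0.038, 1.517, -0.027, 0.996, -0.02], TCP at [267.918, -592.231, 242.313] pointing down, gripper open.
Joint ranges: [-3.06, 3.06], [-0.37, 2.12], [-1.25, 1.32], [0.18, 2.47], [-1.1, 4.24], [0.23, 1.98], [-2.94, 2.94]. Speed limits (rad/s): [2.57, 2.57, 3.14, 3.14, 3.14, 3.14, 3.14].

### API

Orientations are given as [roll, pitch, yaw] about the fixed x, y, z axes, in that order (R = Rz(yaw) Ry(pitch) Rx(roll)).
In Python, from cell import ctrl, eyes, job gives the robot as it stands. The module is installed in compiled form; this text tells all that it offers.
- The arm moves only by the tool carry_out, never from a script. Its argument "moves" is a list of rows, each an object of numbers: "tx", "ty", "tz": the shift along the tool's x, y, z as a fraction of full scale; "twist": the turn about the tool's z as a fraction of full scale; "fingers": the opening, from 0 (shut) to 1 (fully open). In form: [{"tx": .., "ty": .., "tz": .., "twist": .., "fingers": ..}, ...]. A call has 1 to 12 rows; each row shifts and turns the commanded pose from where the row before left it, along the tool's axes as they then stand; what a row does not reach is not made up. Full scale, the value 1, is 0.3 m for a shift and pi rad for a turn. A row lasts 1/8 s, in which the tool goes at most 62.5 mm and 10.7 degrees, less where a joint would pass 70% of its speed; a pose out of reach is approached as far as the arm can. A call with a number of a shift or a turn outside -1 to 1 is refused whole. A call with a gripper value outside its range is refused whole. The fingers move at their own pace and stop on an object; the grip force is fixed at half the most. Time passes only in rows, so rows that do not move let the fingers close. It gives the time, the measured TCP pose, the force, the opening and the grip force at its end, in the units of the state.
- ctrl.read_state(): the state, without advancing time (a new reading comes with each control period).
- eyes.get_image(name): name is "scene" or "top" or "wrist"; returns a dict with "color" (480x640x3 uint8, blue, green, red), "fovy" (degrees; the focal length in pixels is half the picture's height over the tangent of half this angle, whatever the lens; pixels are square), "cx", "cy" (the principal point, pixels), "world_from_camera" (4x4, takes a point from camera to world coordinates). Camera axes: x right, y up, looking along -z (the intrinsics and any distortion apply to the point x, -y, -z); pixel columns grow to the right and rows downward; lengths in mm; the calibration is good to about 2 mm. A picture is of the moment at which its call begins. There is no depth.
- job.finish_job(): hands the job in; it is judged then, once.
The state is a dict: "clock": time; "qpos": joint angles; "qd": joint speeds; "tau": joint torques, N m; "eef_pos": TCP position; "tool_rot": TCP orientation; "force": force on the tool from outside, world axes, zero at the start; "torque": the same for the moment, N m; "width": finger opening in mm; "gripper_force": force on a finger pad.
Only numpy, scipy, OpenCV 4.12 (cv2) and the standard library are available. Lean on these libraries where they do the work, as an engineer would, in place of code of your own. Each camera call takes 0.05 s, during which the arm holds its last target. There are 200 camera calls.

### The job

The carriage of the indexing slide has gummed up on its rail. Pull up the T-handle of its locking plunger and twist it so that it stays up by itself, push the carriage along the rail until it breaks free and sits fully home against the end stop inside the hood, without flinging or slamming it, then twist the handle back so that the plunger drops fully down and locks the carriage there. Leave the wire brush and the roll of tape beside the slide where they are.

Things in the scene. Friction and masses are not known exactly. Their poses are not given: they have to be found in the camera images.
- slide_base: fixed slide: grey plate 135 x 335 x 12 mm with a steel rail (top at 26 mm). Origin on the bench under the rail's middle, z up; y along the rail, +y end to the robot's left; x across, away from the robot. Open-ended grey hood, 86 mm wide, top at 81 mm, covers y -165 to -45 mm. Plunger axis at x 58, y -50 mm, in a bracket
- push_lug (a point): pushing face of the upright lug at the carriage's +y end, on its centre line, 90 mm above the bench; push towards the slide's -y. Lug 56 mm wide, 10 thick, 41 to 106 mm above the bench; behind it (+y) 30 mm or more of bare rail. In front of it a bearing race (61 mm, top at 63 mm) is fixed on the 72 x 90 mm carriage; its slotted bar runs under the plunger
- carriage (a joint): travel of the carriage in m, growing towards the slide's -y (into the hood). Starts at 0 to 0.015; the stop hidden in the hood is at 0.10. Up to about 0.03 it is gummed: it resists with some 8 to 20 N, most near 0.02, and creeps under less; then it breaks free, slides with 2 to 3 N and stays where left. The plunger's home hole has 2 mm of play, so it drops in only at the stop
- handle (a point): centre of the plunger's black T-handle, a bar 60 mm long, 14 thick, 26 high, gripped from above across the 14 mm; 117 mm above the bench when down, its underside 19 mm above the steel collar beneath. Site y along the bar, z up. It lifts and turns with the plunger; when down, the bar lies along the rail
- plunger_lift (a joint): height of the plunger in m: 0 fully down (locked), 0.018 fully pulled up. A spring pulls it down with 5 to 8 N. To park it, lift to 0.014 or more, turn it and let go: it rests at about 0.013. Let down where there is no hole under it, it stays at about 0.010
- plunger_turn (a joint): turn of the T-handle in rad: 0 with the bar along the rail, growing counter-clockwise seen from above to its stop at 1.4. It turns only when lifted 0.013 or more; above about 0.8 the plunger stays up when let go, below about 0.25 it can drop. Light friction; stays where it is left
- tape_roll: bystander: roll of white masking tape 80 x 80 x 24 mm lying behind the slide; origin at the centre of its underside
- brush: bystander: brass wire brush 74 x 133 x 35 mm right of the slide; origin under its centre

How it is judged (in metres and radians):
On the way, in this order (a step that is already met when the one before it is completed fails the run):
1. the plunger is pulled up and twisted so that it stays up, let go (value of joint plunger_lift between 0.0115 and 0.0145 m and value of joint plunger_turn above 0.35 rad and contact force between the fingers and slide_base below 0.3 N), for 0.2 s.
2. the carriage sits at the end stop while the plunger is still parked up (value of joint carriage above 0.0978 m and value of joint plunger_lift above 0.0115 m and value of joint plunger_turn above 0.35 rad), for 0.2 s.
At the end, for the whole second after the job is handed in: the carriage is within 2.5 mm of the end stop and at rest, and the plunger is down in its hole to within 3 mm with its handle turned back to within 0.35 rad of the rail (value of joint carriage above 0.0975 m and value of joint plunger_lift below 0.003 m and value of joint plunger_turn below 0.35 rad and velocity of joint carriage below 0.01 m/s); the robot touches nothing.
It fails at once if the carriage is flung or slammed (faster than 0.4 m/s) (velocity of joint carriage above 0.4 m/s).
It fails at once if the wire brush or the roll of tape is moved by more than 30 mm (distance of any of tape_roll, brush from where it was at the start of the episode above 0.03 m).
It also fails if it takes over 61 s, if anything falls off the work surface, if the arm or the gripper's body presses on something with over 40 N, if the wrist force passes 120 N, or if a joint passes its speed limit or range.

## Working session

There is one attempt and no reset: what is moved stays moved. The work goes in short steps, Python scripts to look and compute and a tool call to move; the robot and the scene stay as the last step left them, time stands still between calls to the robot, and variables do not carry over. Pictures are saved under pics/ and viewed, at most 10 in all, crops included, and the job is handed in when it is done.

Besides the shell and the picture viewer there is one more tool, called after "Request:" as name([rows], argument=value, ...), one row to a line, values as JSON. carry_out: Moves the arm, as the interface text tells. Its arguments: {"type":"object","properties":{"moves":{"type":"array","items":{"type":"object","properties":{"tx":{"type":"number","minimum":-1,"maximum":1},"ty":{"type":"number","minimum":-1,"maximum":1},"tz":{"type":"number","minimum":-1,"maximum":1},"twist":{"type":"number","minimum":-1,"maximum":1},"fingers":{"type":"number"}}}}},"required":["moves"]}

```bash
mkdir -p pics
python3 - <<'E'
from cell import ctrl,eyes
import cv2
print(ctrl.read_state()); print(ctrl.tips_ahead)
for n in("scene","top"):
    i=eyes.get_image(n); cv2.imwrite(f"pics/{n}0.png",i["color"]); print(n,i["fovy"],i["cx"],i["cy"],i["world_from_camera"],[k for k in i])
E
```

```text
{'clock': 0.0, 'qpos': array([ 1.08019307,  0.62937794,  0.03845537,  1.51838728, -0.02697714,
        0.99632822, -0.01998836]), 'qd': array([ 8.96189516e-05,  1.57896741e-03, -2.24338049e-04, -6.93189257e-04,
        7.91999971e-04, -8.99066263e-04,  5.49528715e-04]), 'tau': array([ 2.43268505e-04, -5.63407087e+01,  1.22583054e+00, -1.93444258e+01,
        1.09043575e-02,  1.03258953e-02,  4.12532046e-06]), 'eef_pos': array([ 267.64600054, -591.65010139,  241.3625683 ]), 'tool_rot': array([-3.13961104e+00,  5.55302532e-05,  4.24816106e-01]), 'force': array([-0.77813511,  0.29974036,  0.91638423]), 'torque': array([-0.0007717 , -0.00462692,  0.01691678]), 'gripper_force': 0.0, 'width': 85.25204596478403}
11.0
scene 52.14725891537961 318.0014187914357 234.73239868300962 [[-8.33107984e-01  2.92380761e-01 -4.69515258e-01  6.90271963e+01]
 [-5.53061779e-01 -4.29100021e-01  7.14139931e-01  7.47685335e+02]
 [ 7.33176941e-03  8.54626622e-01  5.19191277e-01  6.08830249e+02]
 [ 0.00000000e+00  0.00000000e+00  0.00000000e+00  1.00000000e+00]] ['color', 'fovy', 'cx', 'cy', 'world_from_camera']
top 48.31184100531682 314.03880613019436 248.25813669580282 [[-1.85431029e-03  9.85831802e-01 -1.67726621e-01  3.51215104e+02]
 [-9.99903027e-01  4.87117710e-04  1.39175678e-02  3.83720170e+01]
 [ 1.38020835e-02  1.67736163e-01  9.85735300e-01  1.21385148e+03]
 [ 0.00000000e+00  0.00000000e+00  0.00000000e+00  1.00000000e+00]] ['color', 'fovy', 'cx', 'cy', 'world_from_camera']
```

View pics/top0.png

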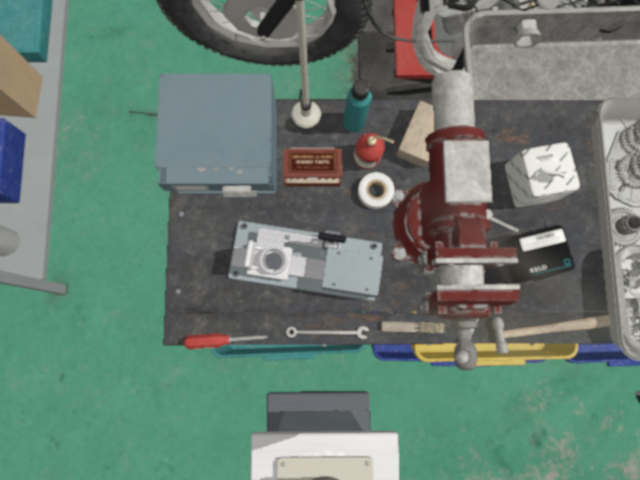

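View pics/scene0.png

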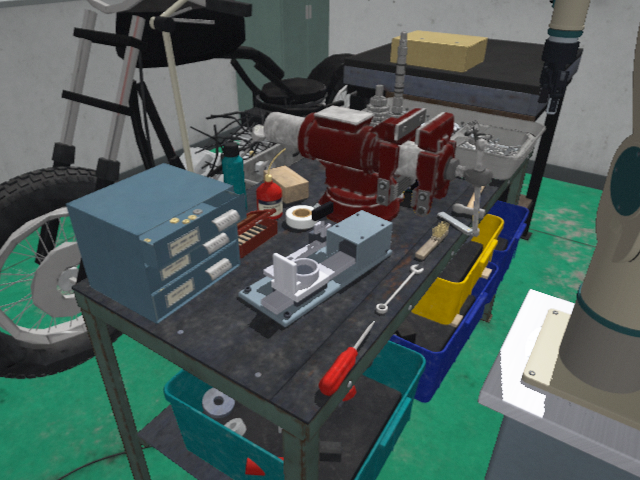

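The top view shows the slide with its plate corners near (236,221), (383,243), (378,300), (229,279). The handle is at about (331,237), the lug near (250,262), and the red vise at (400-520, 70-365) lies between the arm and the slide. I'll enlarge both views to read them more closely.

```bash
python3 - <<'E'
import cv2,numpy as np
a=cv2.imread("pics/top0.png")[205:310,220:395]; b=cv2.imread("pics/scene0.png")[195:330,230:400]
a=cv2.resize(a,None,fx=4,fy=4,interpolation=cv2.INTER_CUBIC)
cv2.imwrite("pics/c1.png",a)
b=cv2.resize(b,None,fx=4,fy=4,interpolation=cv2.INTER_CUBIC)
cv2.imwrite("pics/c2.png",b)
E
cat > h.py <<'E'
import numpy as np
class Cam:
    def __init__(s,i):
        s.T=np.array(i["world_from_camera"]); s.f=240/np.tan(np.radians(i["fovy"])/2); s.c=(i["cx"],i["cy"])
    def at(s,u,v,z):
        d=s.T[:3,:3]@np.array([(u-s.c[0])/s.f,-(v-s.c[1])/s.f,-1]); o=s.T[:3,3]
        return o+d*(z-o[2])/d[2]
    def px(s,p):
        q=s.T[:3,:3].T@(np.array(p)-s.T[:3,3]); return np.array([s.c[0]-s.f*q[0]/q[2], s.c[1]+s.f*q[1]/q[2]])
E
```

```text
(no output)
```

View pics/c1.png

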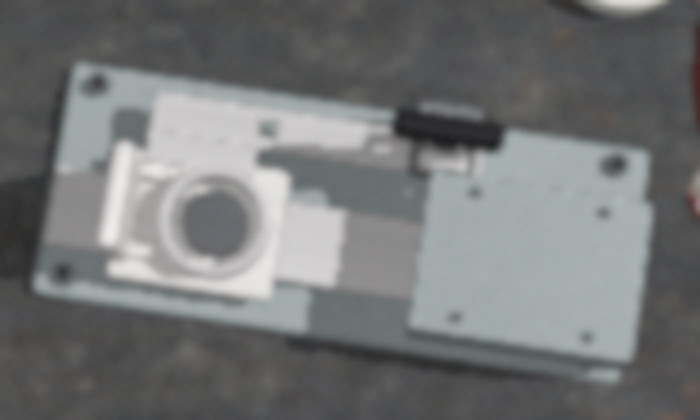

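View pics/c2.png

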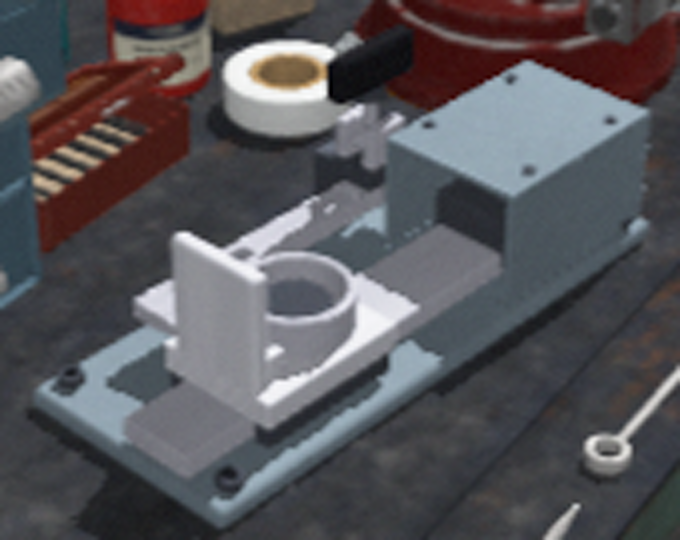

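The top crop shows plate corners at (76,63), (33,292), (650,150) and (618,383), the handle's black top centred at (450,128), and the lug's top edge from (122,142) to (110,247). The scene crop confirms the white lug stands upright at the near end of the carriage and the handle bar lies along the rail. In that crop the handle spans x 330-412.

Run:
```python
from cell import eyes
from h import *
np.set_printoptions(precision=1,suppress=True)
C=Cam(eyes.get_image("top")); S=Cam(eyes.get_image("scene"))
g=lambda x,y,z:C.at(220+x/4,205+y/4,z)
P=[g(76,63,12),g(33,292,12),g(650,150,12),g(618,383,12)]
print(*P); c=sum(P)/4; d=(P[0]+P[1]-P[2]-P[3])/2; yaw=np.arctan2(-d[0],d[1]); print("c",c,"len",np.linalg.norm(d),"yaw",yaw)
print("handle",g(450,128,130),"ends",g(396,121,130),g(503,137,130))
R=np.array([[np.cos(yaw),-np.sin(yaw)],[np.sin(yaw),np.cos(yaw)]])
print("handle pred",c[:2]+R@[58,-50]); print("lug",g(122,142,106),g(110,247,106))
for x in(g(122,142,106),g(110,247,106)): print(R.T@(x-c)[:2])
h=np.r_[c[:2]+R@[58,-50],117]; print("scene px of pred handle crop",(S.px(h)-[230,195])*4)
# vise & cabinet extents
f=lambda u,v,z:C.at(u,v,z)
for n,p,z in(("vise top block",(470,130),250),("vise front",(465,365),150),("vise left",(395,225),100),("vise jaw left",(430,300),200),("cab right near",(277,190),200)): print(n,f(*p,z))
# vise height: block top corner scene (360,110)/(318,118)
```

```text
[619.6 193.4  12. ] [487.7 214.8  12. ] [ 569.1 -135.2   12. ] [ 436.3 -114.1   12. ]
c [528.2  39.7  12. ] len 332.66107406400414 yaw -0.15376026412201135
handle [559.2 -15.1 130. ] ends [562.9  12.8 130. ] [554.5 -42.4 130. ]
handle pred [577.8 -18.6]
lug [556.2 156.3 106. ] [500.6 161.5 106. ]
[  9.8 119.5]
[-46.  116.1]
scene px of pred handle crop [345.   51.1]
vise top block [ 744.1 -273.1  250. ]
vise front [ 301.2 -270.9  150. ]
vise left [ 591.1 -150.1  100. ]
vise jaw left [ 424.3 -195.7  200. ]
cab right near [639.3  96.3 200. ]
```

Run:
```python
from cell import eyes
from h import *
np.set_printoptions(precision=0,suppress=True)
C=Cam(eyes.get_image("top")); S=Cam(eyes.get_image("scene"))
for n,a in(("block",(466,170)),("jaw",(465,255)),("screw",(465,355)),("lampstand?",(302,60)),("cab",(275,85))):
  for z in(100,150,200,250,300,350,400,500): print(n,z,C.at(*a,z)[:2],S.px(C.at(*a,z)))
```

```text
block 100 [ 714. -308.] [334. 158.]
block 150 [ 697. -293.] [337. 143.]
block 200 [ 681. -277.] [339. 127.]
block 250 [ 665. -261.] [342. 111.]
block 300 [ 648. -246.] [346.  92.]
block 350 [ 632. -230.] [349.  72.]
block 400 [ 616. -215.] [353.  51.]
block 500 [ 583. -184.] [362.   2.]
jaw 100 [ 526. -297.] [395. 176.]
jaw 150 [ 519. -282.] [397. 160.]
jaw 200 [ 511. -267.] [399. 143.]
jaw 250 [ 503. -252.] [402. 124.]
jaw 300 [ 495. -237.] [404. 104.]
jaw 350 [ 487. -221.] [407.  83.]
jaw 400 [ 479. -206.] [410.  60.]
jaw 500 [ 464. -176.] [417.   7.]
screw 100 [ 319. -286.] [476. 199.]
screw 150 [ 320. -272.] [477. 181.]
screw 200 [ 322. -257.] [478. 162.]
screw 250 [ 323. -243.] [479. 141.]
screw 300 [ 325. -228.] [481. 120.]
screw 350 [ 326. -214.] [482.  96.]
screw 400 [ 328. -199.] [484.  70.]
screw 500 [ 331. -170.] [488.  13.]
lampstand? 100 [970.  49.] [166. 182.]
lampstand? 150 [942.  48.] [171. 165.]
lampstand? 200 [914.  48.] [176. 147.]
lampstand? 250 [886.  47.] [182. 128.]
lampstand? 300 [858.  47.] [188. 107.]
lampstand? 350 [831.  47.] [195.  85.]
lampstand? 400 [803.  46.] [202.  61.]
lampstand? 500 [747.  45.] [219.   7.]
cab 100 [909. 109.] [164. 197.]
cab 150 [884. 106.] [169. 179.]
cab 200 [859. 103.] [175. 160.]
cab 250 [834.  99.] [181. 140.]
cab 300 [809.  96.] [188. 118.]
cab 350 [784.  93.] [195.  94.]
cab 400 [759.  90.] [203.  69.]
cab 500 [709.  84.] [220.  11.]
```

Request:
carry_out([
  {"tz": -0.14,"fingers": 0.6},
  {"tz": -0.18},
  {"tz": -0.18},
  {"tz": -0.04},
  {"tx": 0.14,"ty": -0.078},
  {"tx": 0.14,"ty": -0.078},
  {"tx": 0.14,"ty": -0.078},
  {"tx": 0.14,"ty": -0.078},
  {"tx": 0.14,"ty": -0.078},
  {"tx": 0.14,"ty": -0.078},
])

```text
validation failed for argument at $.mo...
```

Request:
carry_out([
  {"tx": 0,"ty": 0,"tz": -0.14,"twist": 0,"fingers": 0.6},
  {"tx": 0,"ty": 0,"tz": -0.18,"twist": 0,"fingers": 0.6},
  {"tx": 0,"ty": 0,"tz": -0.18,"twist": 0,"fingers": 0.6},
  {"tx": 0,"ty": 0,"tz": -0.04,"twist": 0,"fingers": 0.6},
  {"tx": 0.14,"ty": -0.078,"tz": 0,"twist": 0,"fingers": 0.6},
  {"tx": 0.14,"ty": -0.078,"tz": 0,"twist": 0,"fingers": 0.6},
  {"tx": 0.14,"ty": -0.078,"tz": 0,"twist": 0,"fingers": 0.6},
  {"tx": 0.14,"ty": -0.078,"tz": 0,"twist": 0,"fingers": 0.6},
  {"tx": 0.14,"ty": -0.078,"tz": 0,"twist": 0,"fingers": 0.6},
  {"tx": 0.14,"ty": -0.078,"tz": 0,"twist": 0,"fingers": 0.6},
])

```text
clock: 1.55
eef_pos: [440.1, -358.8, 403.3]
tool_rot: [-3.14, 0.001, 0.425]
force: [0.4, -0.3, 0.2]
width: 51.0
gripper_force: 0.0
```

Request:
carry_out([
  {"tx": 0.105,"ty": -0.11,"tz": 0,"twist": 0,"fingers": 0.6},
  {"tx": 0.105,"ty": -0.11,"tz": 0,"twist": 0,"fingers": 0.6},
  {"tx": 0.105,"ty": -0.11,"tz": 0,"twist": 0,"fingers": 0.6},
  {"tx": 0.105,"ty": -0.11,"tz": 0,"twist": 0,"fingers": 0.6},
  {"tx": 0.105,"ty": -0.11,"tz": 0,"twist": 0,"fingers": 0.6},
  {"tx": 0.105,"ty": -0.11,"tz": 0,"twist": 0,"fingers": 0.6},
  {"tx": 0.105,"ty": -0.11,"tz": 0,"twist": 0,"fingers": 0.6},
  {"tx": 0.105,"ty": -0.11,"tz": 0,"twist": 0,"fingers": 0.6},
  {"tx": 0,"ty": 0,"tz": 0.1,"twist": -0.0527,"fingers": 0.6},
  {"tx": 0,"ty": 0,"tz": 0.1,"twist": -0.0527,"fingers": 0.6},
  {"tx": 0,"ty": 0,"tz": 0.1,"twist": -0.0527,"fingers": 0.6},
  {"tx": 0,"ty": 0,"tz": 0.1,"twist": -0.0527,"fingers": 0.6},
])

```text
clock: 3.05
eef_pos: [559.7, -16.0, 282.5]
tool_rot: [-3.14, 0.001, 1.093]
force: [0.5, -0.7, 0.6]
width: 51.3
gripper_force: 0.0
```

Request:
carry_out([
  {"tx": 0,"ty": 0,"tz": 0.1,"twist": -0.0527,"fingers": 0.5},
  {"tx": 0,"ty": 0,"tz": 0.05,"twist": -0.0527,"fingers": 0.5},
  {"tx": 0,"ty": 0,"tz": 0,"twist": 0,"fingers": 0.5},
])

```text
clock: 3.42
eef_pos: [558.9, -16.3, 237.4]
tool_rot: [-3.137, 0.0, 1.416]
force: [0.9, -0.1, -0.2]
width: 42.4
gripper_force: 0.0
```

Run:
```python
from cell import eyes,ctrl
from h import *
import cv2
i=eyes.get_image("wrist"); cv2.imwrite("pics/w1.png",i["color"]); C=Cam(i)
for z in (130,117): print(C.px([559.5,-15.3,z]))
s=ctrl.read_state(); print(s["eef_pos"],s["tool_rot"],s["qpos"],s["width"],C.T)
```

```text
[313.99258863 252.60338429]
[314.04600499 246.2328207 ]
[559.84387084 -16.21680773 238.53189623] [-3.13951985e+00 -7.36464401e-05  1.41490852e+00] [ 0.21892803  0.52362712 -0.36209737  1.76809841  0.22856697  0.89332613
 -0.39909875] 42.54230669485848 [[ 9.88070456e-01  1.44191891e-01  5.40876444e-02  5.72840345e+02]
 [-1.53950282e-01  9.33958925e-01  3.22521376e-01  6.63000779e+01]
 [-4.01067102e-03 -3.27000651e-01  9.45015602e-01  3.69335886e+02]
 [ 0.00000000e+00  0.00000000e+00  0.00000000e+00  1.00000000e+00]]
```

View pics/w1.png

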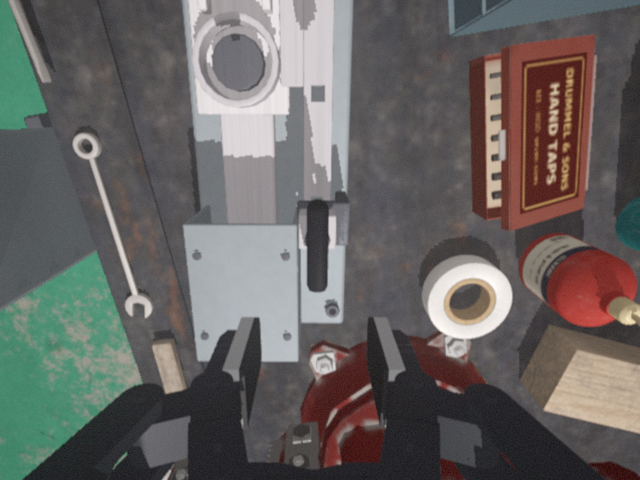

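Wrist view: the handle bar runs vertically from (317,202) to (317,289), about 2-3 mm off my prediction at (314,252). I'll correct for that and descend.

Request:
carry_out([
  {"tx": 0.0105,"ty": 0.0024,"tz": 0.1,"twist": 0,"fingers": 0.5},
  {"tx": 0,"ty": 0,"tz": 0.12,"twist": 0,"fingers": 0.5},
  {"tx": 0,"ty": 0,"tz": 0.12,"twist": 0,"fingers": 0.5},
  {"tx": 0,"ty": 0,"tz": 0.08,"twist": 0,"fingers": 0.5},
  {"tx": 0,"ty": 0,"tz": 0.01,"twist": 0,"fingers": 0.5},
  {"tx": 0,"ty": 0,"tz": 0,"twist": 0,"fingers": 0.5},
])

```text
clock: 4.22
eef_pos: [562.5, -12.9, 111.3]
tool_rot: [3.14, -0.0, 1.417]
force: [0.7, -1.7, -0.9]
width: 42.7
gripper_force: 0.0
```

Request:
carry_out([
  {"tx": 0,"ty": 0,"tz": 0,"twist": 0,"fingers": 0},
  {"tx": 0,"ty": 0,"tz": 0,"twist": 0,"fingers": 0},
  {"tx": 0,"ty": 0,"tz": 0,"twist": 0,"fingers": 0},
  {"tx": 0,"ty": 0,"tz": 0,"twist": 0,"fingers": 0},
  {"tx": 0,"ty": 0,"tz": 0,"twist": 0,"fingers": 0},
])

```text
clock: 4.85
eef_pos: [561.7, -12.9, 111.9]
tool_rot: [3.141, 0.0, 1.418]
force: [-3.7, 0.2, 6.9]
width: 13.7
gripper_force: 58.5
```

Request:
carry_out([
  {"tx": 0,"ty": 0,"tz": -0.02,"twist": 0,"fingers": 0},
  {"tx": 0,"ty": 0,"tz": -0.02,"twist": 0,"fingers": 0},
  {"tx": 0,"ty": 0,"tz": -0.015,"twist": 0,"fingers": 0},
  {"tx": 0,"ty": 0,"tz": 0,"twist": 0,"fingers": 0},
  {"tx": 0,"ty": 0,"tz": 0,"twist": 0,"fingers": 0},
])

```text
clock: 5.48
eef_pos: [561.4, -13.0, 126.5]
tool_rot: [-3.141, -0.0, 1.418]
force: [1.3, -0.0, -8.3]
width: 13.5
gripper_force: 58.6
```

Request:
carry_out([
  {"tx": 0,"ty": 0,"tz": -0.005,"twist": 0,"fingers": 0},
  {"tx": 0,"ty": 0,"tz": 0,"twist": -0.03,"fingers": 0},
  {"tx": 0,"ty": 0,"tz": 0,"twist": -0.05,"fingers": 0},
  {"tx": 0,"ty": 0,"tz": 0,"twist": -0.05,"fingers": 0},
  {"tx": 0,"ty": 0,"tz": 0,"twist": -0.05,"fingers": 0},
])

```text
clock: 6.1
eef_pos: [560.8, -13.2, 128.0]
tool_rot: [-3.14, -0.0, 1.989]
force: [-1.8, 1.6, -8.4]
width: 13.6
gripper_force: 58.6
```

Request:
carry_out([
  {"tx": 0,"ty": 0,"tz": 0,"twist": -0.05,"fingers": 0},
  {"tx": 0,"ty": 0,"tz": 0,"twist": -0.05,"fingers": 0},
  {"tx": 0,"ty": 0,"tz": 0,"twist": -0.05,"fingers": 0},
  {"tx": 0,"ty": 0,"tz": 0,"twist": -0.05,"fingers": 0},
  {"tx": 0,"ty": 0,"tz": 0,"twist": 0,"fingers": 0},
  {"tx": 0,"ty": 0,"tz": 0,"twist": 0,"fingers": 0},
])

```text
clock: 6.85
eef_pos: [560.3, -13.6, 127.8]
tool_rot: [-3.139, -0.002, 2.609]
force: [-3.4, 0.9, -8.3]
width: 13.6
gripper_force: 58.7
```

Request:
carry_out([
  {"tx": 0,"ty": 0,"tz": 0.008,"twist": 0,"fingers": 0},
  {"tx": 0,"ty": 0,"tz": 0,"twist": 0,"fingers": 0},
  {"tx": 0,"ty": 0,"tz": 0,"twist": 0,"fingers": 0.5},
  {"tx": 0,"ty": 0,"tz": 0,"twist": 0,"fingers": 0.5},
  {"tx": 0,"ty": 0,"tz": 0,"twist": 0,"fingers": 0.5},
  {"tx": 0,"ty": 0,"tz": 0,"twist": 0,"fingers": 0.5},
])

```text
clock: 7.6
eef_pos: [562.5, -12.9, 126.5]
tool_rot: [3.141, 0.001, 2.612]
force: [0.0, 0.2, 0.3]
width: 42.6
gripper_force: 0.0
```

Request:
carry_out([
  {"tx": 0,"ty": 0,"tz": -0.05,"twist": 0,"fingers": 0.5},
  {"tx": 0,"ty": 0,"tz": -0.13,"twist": 0,"fingers": 0.5},
  {"tx": 0,"ty": 0,"tz": -0.13,"twist": 0,"fingers": 0.3},
  {"tx": 0,"ty": 0,"tz": 0,"twist": 0,"fingers": 0},
  {"tx": 0,"ty": 0,"tz": 0,"twist": 0,"fingers": 0},
])

```text
clock: 8.22
eef_pos: [561.4, -13.4, 219.1]
tool_rot: [-3.141, 0.0, 2.612]
force: [-1.2, 0.2, -0.3]
width: -0.1
gripper_force: 0.0
```

Run:
```python
from cell import eyes,ctrl
from h import *
import cv2
i=eyes.get_image("wrist"); cv2.imwrite("pics/w2.png",i["color"]); C=Cam(i)
print(C.px([561,-13.2,143]))
s=ctrl.read_state(); print(s["eef_pos"],s["tool_rot"],s["qpos"],s["width"],s["force"])
```

```text
[314.15440145 271.58816687]
[561.05608107 -13.4172616  218.45892887] [-3.14065483e+00 -8.27683187e-04  2.61182196e+00] [ 0.43395072  0.6200787  -0.72519446  1.7817451   0.50018349  0.93395799
  0.53534397] 0.0775688726780154 [-0.92895088 -0.04688758  0.22268755]
```

View pics/w2.png

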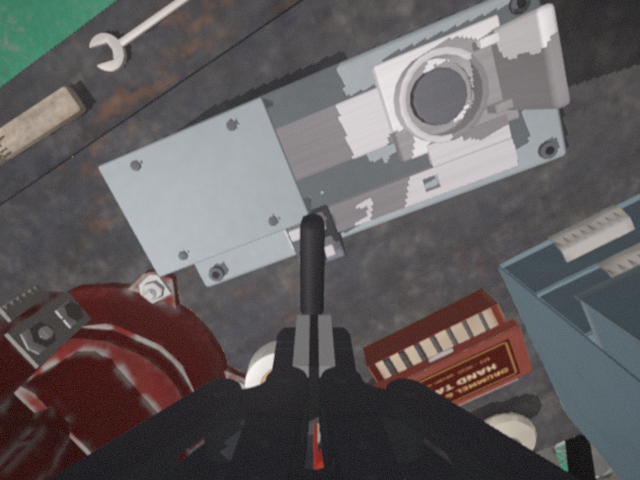

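Parked: the bar now points across the rail and stays up with the hand away. Next I'll move behind the lug.

Request:
carry_out([
  {"tx": 0.0856,"ty": 0.1106,"tz": 0,"twist": 0,"fingers": 0},
  {"tx": 0.0856,"ty": 0.1106,"tz": 0,"twist": 0,"fingers": 0},
  {"tx": 0.0856,"ty": 0.1106,"tz": 0,"twist": 0,"fingers": 0},
  {"tx": 0.0856,"ty": 0.1106,"tz": 0,"twist": 0,"fingers": 0},
  {"tx": 0.0856,"ty": 0.1106,"tz": 0,"twist": 0,"fingers": 0},
  {"tx": 0,"ty": 0,"tz": 0,"twist": 0.0543,"fingers": 0},
  {"tx": 0,"ty": 0,"tz": 0,"twist": 0.0543,"fingers": 0},
  {"tx": 0,"ty": 0,"tz": 0,"twist": 0.0543,"fingers": 0},
  {"tx": 0,"ty": 0,"tz": 0,"twist": 0.0543,"fingers": 0},
  {"tx": 0,"ty": 0,"tz": 0,"twist": 0.0543,"fingers": 0},
  {"tx": 0,"ty": 0,"tz": 0,"twist": 0.0543,"fingers": 0},
  {"tx": 0,"ty": 0,"tz": 0,"twist": 0.0543,"fingers": 0},
])

```text
clock: 9.78
eef_pos: [533.9, 194.6, 217.6]
tool_rot: [-3.139, 0.001, 1.412]
force: [0.1, -0.3, 0.2]
width: -0.1
gripper_force: 0.0
```

Run:
```python
from cell import eyes,ctrl
from h import *
import cv2
s=ctrl.read_state(); print(s["eef_pos"],s["tool_rot"],s["qpos"],s["force"])
i=eyes.get_image("scene"); cv2.imwrite("pics/s2.png",cv2.resize(i["color"][100:400,180:480],None,fx=2,fy=2))
C=Cam(i); print((C.px([528.4,158.9,106])-[180,100])*2)
```

```text
[533.87254581 194.60241428 217.62351622] [-3.13928752e+00  1.42273895e-03  1.41238070e+00] [-0.15182553  0.56320071 -0.37915923  1.76823203  0.26283283  0.86293373
 -0.80893482] [ 0.07300775 -0.28099424  0.15617399]
[209.57415907 316.22853851]
```

View pics/s2.png

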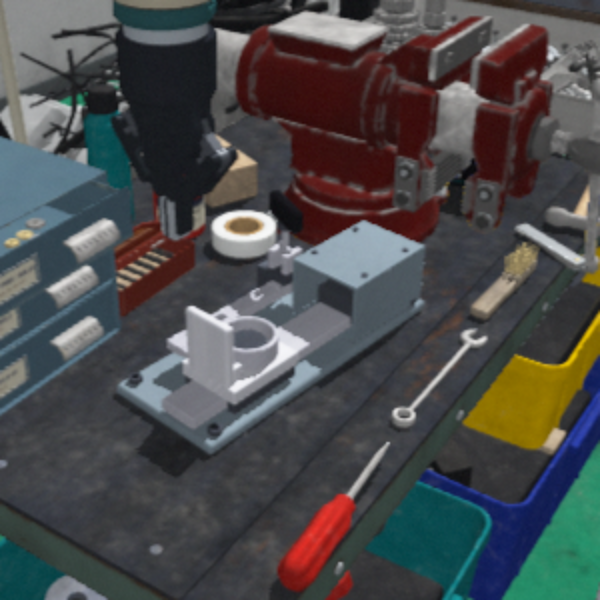

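The scene crop shows the lug's top centre at (212,318) against a predicted (210,316), with the handle parked up near (287,210). The hand is in line, so I'll descend behind the lug.

Request:
carry_out([
  {"tx": 0,"ty": 0,"tz": 0.1,"twist": 0,"fingers": 0},
  {"tx": 0,"ty": 0,"tz": 0.14,"twist": 0,"fingers": 0},
  {"tx": 0,"ty": 0,"tz": 0.14,"twist": 0,"fingers": 0},
  {"tx": 0,"ty": 0,"tz": 0.06,"twist": 0,"fingers": 0},
  {"tx": -0.02,"ty": 0,"tz": 0,"twist": 0,"fingers": 0},
  {"tx": -0.02,"ty": 0,"tz": 0,"twist": 0,"fingers": 0},
  {"tx": -0.01,"ty": 0,"tz": 0,"twist": 0,"fingers": 0},
  {"tx": -0.01,"ty": 0,"tz": 0,"twist": 0,"fingers": 0},
])

```text
clock: 10.82
eef_pos: [532.6, 177.0, 88.0]
tool_rot: [3.14, -0.001, 1.418]
force: [-0.5, 0.6, 0.7]
width: 0.0
gripper_force: 0.0
```

Request:
carry_out([
  {"tx": -0.01,"ty": 0,"tz": 0,"twist": 0,"fingers": 0},
  {"tx": -0.01,"ty": 0,"tz": 0,"twist": 0,"fingers": 0},
  {"tx": -0.01,"ty": 0,"tz": 0,"twist": 0,"fingers": 0},
])

```text
clock: 11.2
eef_pos: [532.1, 174.7, 88.0]
tool_rot: [3.138, -0.01, 1.422]
force: [0.5, 14.2, -0.7]
width: 0.2
gripper_force: 7.6
```

Request:
carry_out([
  {"tx": -0.006,"ty": 0,"tz": 0,"twist": 0,"fingers": 0},
  {"tx": -0.006,"ty": 0,"tz": 0,"twist": 0,"fingers": 0},
  {"tx": -0.006,"ty": 0,"tz": 0,"twist": 0,"fingers": 0},
  {"tx": -0.006,"ty": 0,"tz": 0,"twist": 0,"fingers": 0},
])

```text
clock: 11.7
eef_pos: [531.1, 168.1, 88.1]
tool_rot: [3.138, -0.011, 1.422]
force: [1.9, 9.0, 2.3]
width: 0.0
gripper_force: 5.7
```

Request:
carry_out([
  {"tx": -0.006,"ty": 0,"tz": 0,"twist": 0,"fingers": 0},
  {"tx": -0.006,"ty": 0,"tz": 0,"twist": 0,"fingers": 0},
  {"tx": -0.006,"ty": 0,"tz": 0,"twist": 0,"fingers": 0},
  {"tx": -0.006,"ty": 0,"tz": 0,"twist": 0,"fingers": 0},
  {"tx": -0.006,"ty": 0,"tz": 0,"twist": 0,"fingers": 0},
  {"tx": -0.006,"ty": 0,"tz": 0,"twist": 0,"fingers": 0},
])

```text
clock: 12.45
eef_pos: [529.8, 159.9, 88.1]
tool_rot: [3.137, -0.015, 1.423]
force: [1.2, 18.3, -4.0]
width: 0.1
gripper_force: 9.3
```

Request:
carry_out([
  {"tx": -0.006,"ty": 0,"tz": 0,"twist": 0,"fingers": 0},
  {"tx": -0.006,"ty": 0,"tz": 0,"twist": 0,"fingers": 0},
  {"tx": -0.006,"ty": 0,"tz": 0,"twist": 0,"fingers": 0},
  {"tx": -0.006,"ty": 0,"tz": 0,"twist": 0,"fingers": 0},
  {"tx": -0.006,"ty": 0,"tz": 0,"twist": 0,"fingers": 0},
  {"tx": -0.006,"ty": 0,"tz": 0,"twist": 0,"fingers": 0},
])

```text
clock: 13.2
eef_pos: [526.3, 139.9, 87.2]
tool_rot: [3.141, -0.0, 1.418]
force: [0.6, 1.2, 1.4]
width: 0.1
gripper_force: 0.8
```

Request:
carry_out([
  {"tx": -0.02,"ty": 0,"tz": 0,"twist": 0,"fingers": 0},
  {"tx": -0.02,"ty": 0,"tz": 0,"twist": 0,"fingers": 0},
  {"tx": -0.02,"ty": 0,"tz": 0,"twist": 0,"fingers": 0},
  {"tx": -0.02,"ty": 0,"tz": 0,"twist": 0,"fingers": 0},
  {"tx": -0.02,"ty": 0,"tz": 0,"twist": 0,"fingers": 0},
  {"tx": -0.015,"ty": 0,"tz": 0,"twist": 0,"fingers": 0},
])

```text
clock: 13.95
eef_pos: [520.8, 105.1, 86.9]
tool_rot: [-3.141, 0.0, 1.418]
force: [-0.0, 1.9, 2.1]
width: -0.2
gripper_force: 0.9
```

Request:
carry_out([
  {"tx": -0.01,"ty": 0,"tz": 0,"twist": 0,"fingers": 0},
  {"tx": -0.01,"ty": 0,"tz": 0,"twist": 0,"fingers": 0},
  {"tx": -0.01,"ty": 0,"tz": 0,"twist": 0,"fingers": 0},
])

```text
clock: 14.32
eef_pos: [519.5, 96.8, 86.9]
tool_rot: [-3.142, -0.0, 1.418]
force: [-1.1, 1.6, 0.5]
width: -0.2
gripper_force: 0.8
```

Request:
carry_out([
  {"tx": -0.01,"ty": 0,"tz": 0,"twist": 0,"fingers": 0},
  {"tx": -0.01,"ty": 0,"tz": 0,"twist": 0,"fingers": 0},
  {"tx": -0.01,"ty": 0,"tz": 0,"twist": 0,"fingers": 0},
])

```text
clock: 14.7
eef_pos: [518.0, 87.8, 86.9]
tool_rot: [-3.141, 0.0, 1.418]
force: [-0.1, 2.3, 0.4]
width: -0.2
gripper_force: 0.8
```

Request:
carry_out([
  {"tx": -0.01,"ty": 0,"tz": 0,"twist": 0,"fingers": 0},
  {"tx": -0.01,"ty": 0,"tz": 0,"twist": 0,"fingers": 0},
])

```text
clock: 14.95
eef_pos: [517.0, 81.8, 86.9]
tool_rot: [-3.141, 0.0, 1.418]
force: [-0.2, 1.7, 0.1]
width: -0.4
gripper_force: 0.8
```

Request:
carry_out([
  {"tx": -0.008,"ty": 0,"tz": 0,"twist": 0,"fingers": 0},
  {"tx": -0.008,"ty": 0,"tz": 0,"twist": 0,"fingers": 0},
  {"tx": -0.008,"ty": 0,"tz": 0,"twist": 0,"fingers": 0},
])

```text
clock: 15.32
eef_pos: [516.8, 79.7, 87.0]
tool_rot: [3.14, -0.007, 1.421]
force: [-1.1, 14.3, -3.9]
width: 0.2
gripper_force: 7.0
```

Request:
carry_out([
  {"tx": -0.004,"ty": 0,"tz": 0,"twist": 0,"fingers": 0},
  {"tx": 0,"ty": 0,"tz": 0,"twist": 0,"fingers": 0},
  {"tx": 0,"ty": 0,"tz": 0,"twist": 0,"fingers": 0},
  {"tx": 0,"ty": 0,"tz": 0,"twist": 0,"fingers": 0},
])

```text
clock: 15.82
eef_pos: [516.8, 79.7, 87.0]
tool_rot: [3.14, -0.008, 1.422]
force: [0.3, 13.5, -4.9]
width: -0.1
gripper_force: 6.6
```

The carriage is solid against the stop. I'll back off, rise and turn to the parked handle's angle.

Request:
carry_out([
  {"tx": 0.04,"ty": 0,"tz": 0,"twist": 0,"fingers": 0},
  {"tx": 0.06,"ty": 0,"tz": 0,"twist": 0,"fingers": 0},
  {"tx": 0,"ty": 0,"tz": -0.14,"twist": 0,"fingers": 0},
  {"tx": 0,"ty": 0,"tz": -0.15,"twist": 0,"fingers": 0},
  {"tx": 0,"ty": 0,"tz": -0.15,"twist": -0.055,"fingers": 0},
  {"tx": 0,"ty": 0,"tz": 0,"twist": -0.055,"fingers": 0.5},
  {"tx": 0,"ty": 0,"tz": 0,"twist": -0.055,"fingers": 0.5},
  {"tx": 0,"ty": 0,"tz": 0,"twist": -0.055,"fingers": 0.5},
  {"tx": 0,"ty": 0,"tz": 0,"twist": -0.055,"fingers": 0.5},
  {"tx": 0,"ty": 0,"tz": 0,"twist": -0.055,"fingers": 0.5},
  {"tx": 0,"ty": 0,"tz": 0,"twist": -0.05,"fingers": 0.5},
  {"tx": 0,"ty": 0,"tz": 0,"twist": 0,"fingers": 0.5},
])

```text
clock: 17.32
eef_pos: [520.6, 103.3, 218.8]
tool_rot: [-3.141, -0.0, 2.61]
force: [-0.2, -0.3, -0.7]
width: 42.6
gripper_force: 0.0
```

Request:
carry_out([
  {"tx": -0.1044,"ty": -0.089,"tz": 0,"twist": 0,"fingers": 0.5},
  {"tx": -0.1044,"ty": -0.089,"tz": 0,"twist": 0,"fingers": 0.5},
  {"tx": -0.1044,"ty": -0.089,"tz": 0,"twist": 0,"fingers": 0.5},
  {"tx": 0,"ty": 0,"tz": 0,"twist": 0,"fingers": 0.5},
  {"tx": 0,"ty": 0,"tz": 0,"twist": 0,"fingers": 0.5},
])

```text
clock: 17.95
eef_pos: [560.9, -12.6, 219.0]
tool_rot: [3.141, -0.0, 2.61]
force: [-0.8, 0.5, -0.2]
width: 42.7
gripper_force: 0.0
```

Run:
```python
from cell import eyes,ctrl
import cv2
i=eyes.get_image("wrist"); cv2.imwrite("pics/w3.png",i["color"])
s=ctrl.read_state(); print(s["eef_pos"],s["tool_rot"],s["width"])
```

```text
[560.89540338 -11.90549345 219.0862343 ] [ 3.14109134e+00 -2.52288880e-04  2.61179364e+00] 42.782082591746466
```

View pics/w3.png

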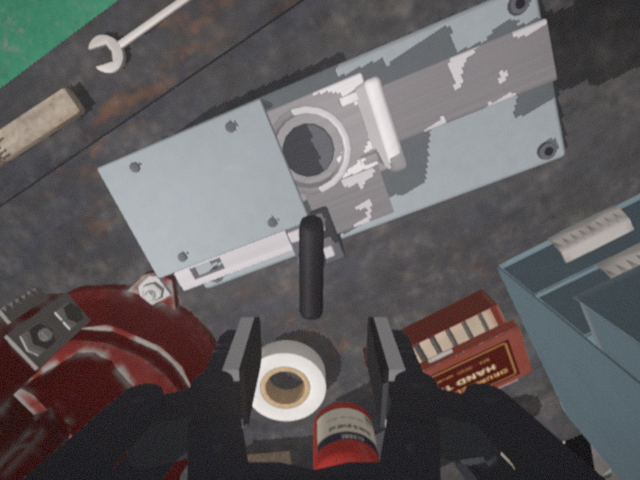

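The carriage is home, with the lug at about (382,120) and the race partly under the hood. The handle bar at (312,215-315) is still parked and lies along the centre line between the fingers. I'll descend and grip it.

Request:
carry_out([
  {"tx": 0,"ty": -0.003,"tz": 0.1,"twist": 0,"fingers": 0.5},
  {"tx": 0,"ty": 0,"tz": 0.12,"twist": 0,"fingers": 0.5},
  {"tx": 0,"ty": 0,"tz": 0.075,"twist": 0,"fingers": 0.5},
  {"tx": 0,"ty": 0,"tz": 0.01,"twist": 0,"fingers": 0.5},
  {"tx": 0,"ty": 0,"tz": 0,"twist": 0,"fingers": 0},
  {"tx": 0,"ty": 0,"tz": 0,"twist": 0,"fingers": 0},
  {"tx": 0,"ty": 0,"tz": 0,"twist": 0,"fingers": 0},
  {"tx": 0,"ty": 0,"tz": 0,"twist": 0,"fingers": 0},
  {"tx": 0,"ty": 0,"tz": 0,"twist": 0,"fingers": 0},
])

```text
clock: 19.12
eef_pos: [561.3, -14.1, 128.8]
tool_rot: [3.141, 0.002, 2.612]
force: [-2.2, -0.4, 6.8]
width: 13.0
gripper_force: 81.6
```

Request:
carry_out([
  {"tx": 0,"ty": 0,"tz": -0.008,"twist": 0,"fingers": 0},
  {"tx": 0,"ty": 0,"tz": 0,"twist": 0,"fingers": 0},
  {"tx": 0,"ty": 0,"tz": 0,"twist": 0,"fingers": 0},
])

```text
clock: 19.5
eef_pos: [561.0, -14.0, 129.4]
tool_rot: [3.141, 0.0, 2.611]
force: [1.5, -0.3, -7.5]
width: 12.9
gripper_force: 82.6
```

Request:
carry_out([
  {"tx": 0,"ty": 0,"tz": -0.006,"twist": 0,"fingers": 0},
  {"tx": 0,"ty": 0,"tz": 0,"twist": 0.03,"fingers": 0},
  {"tx": 0,"ty": 0,"tz": 0,"twist": 0.05,"fingers": 0},
  {"tx": 0,"ty": 0,"tz": 0,"twist": 0.05,"fingers": 0},
  {"tx": 0,"ty": 0,"tz": 0,"twist": 0.05,"fingers": 0},
  {"tx": 0,"ty": 0,"tz": 0,"twist": 0.05,"fingers": 0},
])

```text
clock: 20.25
eef_pos: [561.1, -14.2, 131.6]
tool_rot: [3.141, 0.0, 1.884]
force: [2.4, -0.5, -7.8]
width: 12.9
gripper_force: 82.5
```

Request:
carry_out([
  {"tx": 0,"ty": 0,"tz": 0,"twist": 0.05,"fingers": 0},
  {"tx": 0,"ty": 0,"tz": 0,"twist": 0.05,"fingers": 0},
  {"tx": 0,"ty": 0,"tz": 0,"twist": 0.05,"fingers": 0},
  {"tx": 0,"ty": 0,"tz": 0,"twist": 0,"fingers": 0},
  {"tx": 0,"ty": 0,"tz": 0,"twist": 0,"fingers": 0},
])

```text
clock: 20.88
eef_pos: [561.0, -14.2, 131.6]
tool_rot: [3.141, -0.0, 1.42]
force: [3.3, -1.6, -8.7]
width: 12.8
gripper_force: 82.4
```

Request:
carry_out([
  {"tx": 0,"ty": 0,"tz": 0.02,"twist": 0,"fingers": 0},
  {"tx": 0,"ty": 0,"tz": 0.02,"twist": 0,"fingers": 0},
  {"tx": 0,"ty": 0,"tz": 0.012,"twist": 0,"fingers": 0},
  {"tx": 0,"ty": 0,"tz": 0,"twist": 0,"fingers": 0},
  {"tx": 0,"ty": 0,"tz": 0,"twist": 0,"fingers": 0},
])

```text
clock: 21.5
eef_pos: [561.1, -14.1, 116.4]
tool_rot: [3.141, -0.0, 1.418]
force: [2.5, -2.0, -1.7]
width: 12.5
gripper_force: 83.5
```

Request:
carry_out([
  {"tx": 0,"ty": 0,"tz": 0,"twist": 0,"fingers": 0.5},
  {"tx": 0,"ty": 0,"tz": 0,"twist": 0,"fingers": 0.5},
  {"tx": 0,"ty": 0,"tz": 0,"twist": 0,"fingers": 0.5},
  {"tx": 0,"ty": 0,"tz": -0.05,"twist": 0,"fingers": 0.5},
  {"tx": 0,"ty": 0,"tz": -0.15,"twist": 0,"fingers": 0.5},
  {"tx": 0,"ty": 0,"tz": -0.15,"twist": 0,"fingers": 0.5},
  {"tx": 0,"ty": 0,"tz": 0,"twist": 0,"fingers": 0.5},
])

```text
clock: 22.38
eef_pos: [563.2, -13.5, 225.5]
tool_rot: [3.133, -0.002, 1.418]
force: [-0.3, 1.3, -0.0]
width: 42.8
gripper_force: 0.0
```

Run:
```python
from cell import eyes,ctrl
from h import *
import cv2
i=eyes.get_image("scene"); cv2.imwrite("pics/s3.png",cv2.resize(i["color"][170:330,230:430],None,fx=4,fy=4,interpolation=cv2.INTER_CUBIC))
C=Cam(i)
for z in(104,114,130,143): print(z,(C.px([561,-13.5,z])-[230,170])*4)
```

```text
104 [366.03781217 185.07306512]
114 [366.24789093 168.44640962]
130 [366.58845148 141.49278999]
143 [366.86925578 119.26857053]
```

View pics/s3.png

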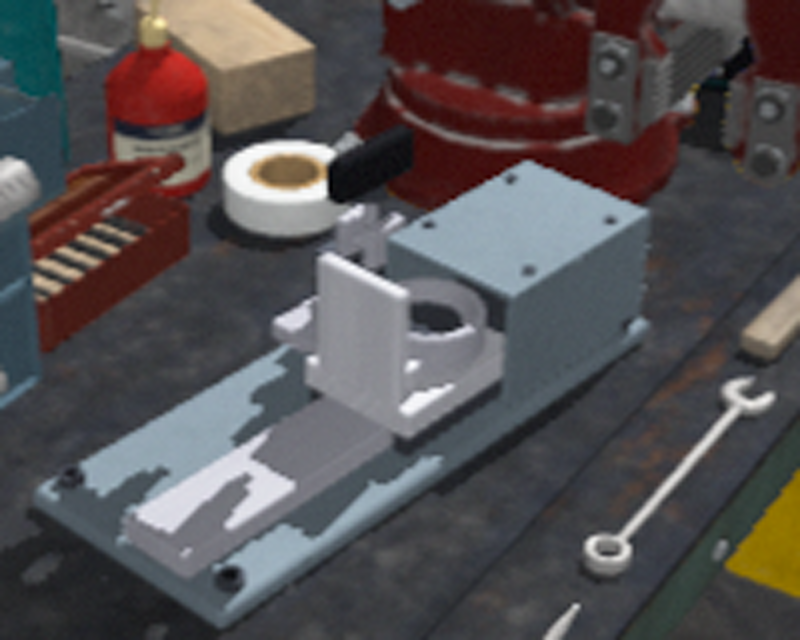

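The handle sits at (330-412, 127-202) in this crop, which is exactly its initial fully-down position after allowing for the crop offset. The carriage is home under the hood, and the tape and brush have not moved. I'm handing in the job.

```bash
python3 -c "
from cell import job
print(job.finish_job())"
```

```text
the job is handed in; nothing more can be done
None
```

The job is handed in: the carriage is home against the end stop, the plunger is down in its hole with the handle along the rail, and the brush and tape were not touched (about 22 s used; no verdict was returned).

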